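# Switch on the bench machine with its square key

## Robot

A 7-joint arm with a two-finger parallel gripper is mounted at the origin on the work surface. World frame = base frame: x ahead of the robot, y to its left, z up, the work surface at z = 0. Lengths are in m, angles in rad, forces in N, time in s.
With the tool pointing down it reaches from about 0.35 to 0.9 m from the base axis. Payload 8.1 kg.
Tool frame: the origin (TCP) lies at the very end of the fingers, on their centre line; the grasp point (between the pads) lies 19 mm behind it; z points along the fingers, y is the line along which they close (so a half turn about z gives the same grasp; the last joint's range is limited). The gripper opens to 92 mm and grips with 3 to 60 N. Pads are 19 mm wide; open, the fingers measure 130 mm over their backs; the gripper's body (75 mm by 190 mm) begins 47 mm behind the grasp point.
Start: joints at [1.141, 0.434, 0.025, 1.573, -0.012, 1.134, -0.075], TCP at [0.201, -0.592, 0.227] pointing down, gripper open.
Joint ranges: [-2.62, 2.62], [-0.44, 2.09], [-1.27, 1.32], [0.08, 2.57], [-1.32, 4.46], [0.12, 2], [-2.74, 2.74]. Speed limits (rad/s): [2.22, 2.22, 3.01, 3.01, 3.14, 3.14, 3.14].

## Interface

Orientations are given as a rotation vector (axis times angle).
In Python, from cell import readout, cams, job gives the robot as it stands.
- The arm moves only by the tool drive_tool, never from a script. Its argument "commands" is a list of rows, each a list of 3 entries, a list of its own where there are three numbers: the turn, a rotation vector about the tool's x, y, z in rad, then the shift along the tool's x, y, z in cm, then the gripper's target within -1 to 1 (fully open at 1, half-way at 0, shut at -1). A call has 1 to 20 rows; each row is the pose to reach, as a shift and turn from the pose commanded when the call began, along the tool's axes at that moment; what a row does not reach only later rows make up. A row lasts 1/12 s, in which the tool goes at most 41.7 mm and 7.16 degrees, less where a joint would pass 70% of its speed; a pose out of reach is approached as far as the arm can. A call with a gripper value outside its range is refused whole. The fingers move at their own pace and stop on an object; "newtons" is the grip in N (left out, the last holds). Time passes only in rows, so rows that repeat a pose let the fingers close. It gives the time, the measured TCP pose, the force, the opening and the grip force at its end, in the units of the state.
- readout.observe(): the state, without advancing time (a new reading comes with each control period).
- cams.get_image(name): name is "scene" or "top" or "wrist"; returns the picture (480x640x3 uint8, blue, green, red); there is no depth.
- cams.camera_info(name): a dict with "camera_matrix" (3x3 intrinsics, pixels), "R" (3x3) and "t" (3): a world point X has camera coordinates R X + t. Camera axes: x right, y down, z forward; pixel columns grow to the right and rows downward; lengths in m; the calibration is good to about 2 mm. A picture is of the moment at which its call begins: read the wrist's pose just before it. camera_info takes no time and is no camera call; for the wrist camera it gives the pose at the moment of the call.
- job.sign_off(): hands the job in; it is judged then, once.
The state is a dict: "clock": time; "joints": joint angles; "dq": joint speeds; "joint_efforts": joint torques, N m; "position": TCP position; "ee_rot": TCP orientation; "force": force on the tool from outside, world axes, zero at the start; "ft_torque": the same for the moment, N m; "width": opening from 0.0 (shut) to 1.0 (fully open); "gripper_force": force on a finger pad.
Only numpy, scipy, OpenCV 4.12 (cv2) and the standard library are available. Lean on these libraries where they do the work, as an engineer would, in place of code of your own. Each camera call takes 0.05 s, during which the arm holds its last target. There are 200 camera calls.

## Task

Take the flat-handled square key out of the wooden block and push it through the sprung dust flap of the tilted switch box until it is fully home in the square socket behind. Then turn it clockwise as far as it goes and leave it standing in the socket, holding the flap open. Leave the other things on the bench where they are.

Things in the scene. Friction and masses are not known exactly. Their poses are not given: they have to be found in the camera images.
- key: Bare steel key, 100-200 g, upright in either hole of the wooden block, turned up to 0.6 rad. Origin: on its axis at the underside of its round collar (28 mm across, 4 mm thick), which rests on the block; z up along the handle. Flat handle: 40 mm along x, 12 mm thick along y (grip these flats), 14 to 52 mm above the origin. Shank below: 12 mm square, sides along x and y, 63 mm long.
- key_tip (a point): Centre of the tip of the key's shank, 63 mm below the key's origin; axes as the key's. The last 4 mm of the shank are stepped in to 9 mm square.
- block: Fixed light wooden block, 60 x 170 x 70 mm high. Origin: centre of its underside. Two through holes 20 mm across (round), on its y axis 55 mm either side of the middle; one holds the key, the other the round-handled driver.
- driver: Bystander standing in the other hole of the block: round black knob 30 mm across and 48 mm high, round shank. Origin: underside of its 28 mm collar. Must stay.
- port (a point): Centre of the 32 x 32 mm opening in the outer surface of the fixed switch box's sloping grey panel (130 x 130, 4 mm thick), 125 mm above the bench. z: squarely out of the panel, 30 degrees from vertical, leaning mostly to +y (within 0.5 rad); x up the slope, y across. Behind it the flap, then on the same axis the funnel mouth of the socket, 31 mm below the surface. Key home: its collar 4 mm above the panel.
- socket (a point): Centre of the square socket's floor, 59 mm below the panel's surface on the port's axis; z out of the panel; x and y turn with the lock and match the port's while the lock is at 0. Socket 14 x 14 mm, 19 mm deep, below a square lead-in funnel (22 mm wide, 9 mm high). The key fits in any of four quarter turns, with about 10 degrees of turning play.
- lock (a joint): Turning of the socket, rad: always 0 at the start, with the steel pointer on the ring round the port pointing up the slope; grows clockwise as seen from outside the panel, up to a stop at 1.05 (60 degrees, the second white mark). Stays where it is left, friction 0.06 N m. The key's turning play of about 10 degrees comes on top of the 60.
- flap (a joint): Steel dust flap, 31 x 30 x 2.5 mm, closing the opening 4 mm below the panel's surface; hinged along the upper edge of the opening, swings inwards, rad: 0 closed, up to 1.45. A weak spring shuts it (0.03 N m at most); the key's shank, pushed in, opens it and holds it at about 1.2. The whole switch box is 160 mm high (upper edge of its panel).
- oil: Bystander: clear oil bottle, 52 mm across, 140 mm high. Origin: centre of its underside.
- bin: Bystander: blue open bin 110 x 160 x 50 mm. Origin: centre of its underside.
- wrench: Bystander: steel wrench, 180 mm long, lying on the bench.

How it is judged:
On the way, in this order (a step that is already met when the one before it is completed fails the run):
1. the key is fully home in the socket, the lock not yet turned (distance between key_tip and socket below 0.007 m and angle between the z axis of key and the z axis of socket, either way round below 0.2 rad and value of joint lock below 0.35 rad), for 0.1 s.
2. the key, still home, has turned the lock clockwise to its stop (distance between key_tip and socket below 0.007 m and angle between the z axis of key and the z axis of socket, either way round below 0.2 rad and value of joint lock above 0.9 rad), for 0.2 s.
At the end, for the whole second after the job is handed in: The key rests released in the socket, its tip within 7 mm of the centre of the socket's floor and its axis within 0.2 rad of the socket's, the lock turned past 0.9 rad (stop at 1.05) and the flap held open by the key (over 0.8 rad) (all of step 2 and value of joint flap above 0.8 rad and linear speed of key below 0.02 m/s); the robot touches nothing.
It fails at once if a bystander (driver, oil bottle, bin, wrench) is moved by more than 30 mm (distance of any of driver, oil, bin, wrench from where it was at the start of the episode above 0.03 m).
It also fails if it takes over 54 s, if anything falls off the work surface, if the arm or the gripper's body presses on something with over 40 N, if the wrist force passes 120 N, or if a joint passes its speed limit or range.

## Working session

There is one attempt and no reset: what is moved stays moved. The work goes in short steps, Python scripts to look and compute and a tool call to move; the robot and the scene stay as the last step left them, time stands still between calls to the robot, and variables do not carry over. Pictures are saved under pics/ and viewed, at most 10 in all, crops included, and the job is handed in when it is done.

Besides the shell and the picture viewer there is one more tool, called after "Emit:" by a JSON object that holds its "method" and its "body". drive_tool: Moves the arm, as the interface text tells. Its arguments: {"type":"object","properties":{"commands":{"type":"array"},"newtons":{"type":"number"}},"required":["commands"]}

```bash
mkdir -p pics; ls; python3 - <<'E'
from cell import readout,cams,job
import cv2,numpy as np
print(readout.observe())
for n in("scene","top"):
    im=cams.get_image(n);cv2.imwrite(f"pics/{n}0.png",im);c=cams.camera_info(n);print(n,np.round(c["camera_matrix"],1).tolist(),(-c["R"].T@c["t"]).round(3))
E
```

```text
pics
{'clock': 0.0, 'joints': array([ 1.14141888,  0.43524579,  0.02496203,  1.5741135 , -0.01159163,
        1.13400326, -0.07511149]), 'dq': array([ 0.00175442,  0.00174715,  0.00030352, -0.00043096,  0.00034444,
       -0.00051282, -0.00072453]), 'joint_efforts': array([ 4.36120654e-04, -6.67852592e+01,  9.85125862e-01, -3.14465690e+01,
       -6.06584083e-02,  4.28557734e-02,  1.66671293e-04]), 'position': array([ 0.20039982, -0.59144645,  0.22592434]), 'ee_rot': array([-3.09821823e+00, -5.10658964e-01,  6.46241655e-04]), 'force': array([-1.14691233, -0.16832858,  0.90130397]), 'ft_torque': array([-0.0569506 ,  0.02907291, -0.01110505]), 'gripper_force': 0.0, 'width': 0.9979294284949713}
scene [[434.5, 0.0, 317.5], [0.0, 434.5, 238.9], [0.0, 0.0, 1.0]] [ 1.211 -0.446  0.611]
top [[539.3, 0.0, 308.2], [0.0, 539.3, 237.0], [0.0, 0.0, 1.0]] [ 0.425 -0.057  1.327]
```

View pics/top0.png

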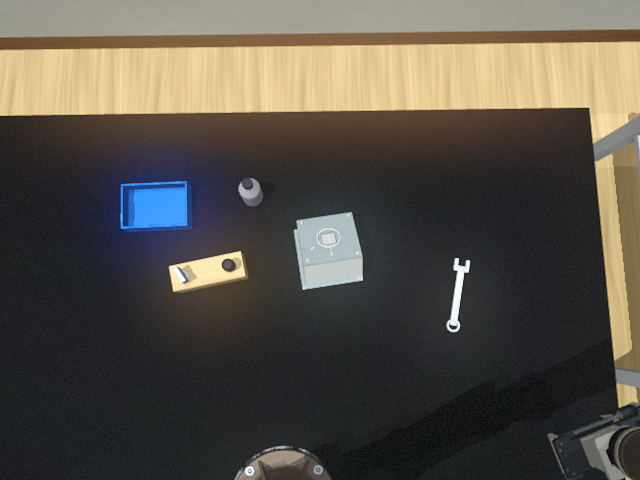

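View pics/scene0.png

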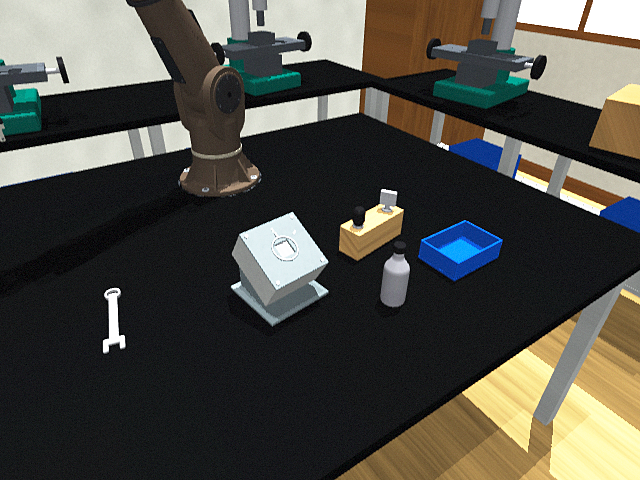

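The top view shows the block with the key on the left (180,273) and the driver at (228,265). The box port is near (328,238), with its pointer at (331,250). I'll crop and enlarge for pixel picks.

```bash
cat > h.py <<'E'
import numpy as np,cv2
from cell import readout,cams,job
from scipy.spatial.transform import Rotation as Ro
def ray(n,p,c=None):
    c=c or cams.camera_info(n);K,R,t=c["camera_matrix"],c["R"],c["t"]
    d=R.T@np.linalg.solve(K,[p[0],p[1],1.]);return -R.T@t,d/np.linalg.norm(d)
def plane(n,p,z,c=None):
    o,d=ray(n,p,c);return o+d*(z-o[2])/d[2]
def tri(rs):
    A=sum(np.eye(3)-np.outer(d,d) for o,d in rs);b=sum((np.eye(3)-np.outer(d,d))@o for o,d in rs)
    X=np.linalg.solve(A,b);return X,[float(np.linalg.norm(np.cross(X-o,d))) for o,d in rs]
def proj(n,X,c=None):
    c=c or cams.camera_info(n);p=c["camera_matrix"]@(c["R"]@X+c["t"]);return p[:2]/p[2]
E
python3 - <<'E'
from h import *
a=cv2.imread("pics/top0.png");b=cv2.imread("pics/scene0.png")
def cr(i,x,y,w,h):return cv2.resize(i[y:y+h,x:x+w],(400,300),interpolation=cv2.INTER_CUBIC)
cv2.imwrite("pics/crop1.png",np.vstack([np.hstack([cr(a,280,205,100,75),cr(b,220,205,120,90)]),np.hstack([cr(a,160,235,100,75),cr(b,330,180,80,60)])]))
for n in("top","scene"):print(cams.camera_info(n)["R"].round(3).tolist())
E
```

```text
[[-0.016, -1.0, 0.004], [-0.989, 0.015, -0.148], [0.148, -0.006, -0.989]]
[[0.555, 0.832, 0.013], [0.47, -0.3, -0.83], [-0.686, 0.467, -0.557]]
```

View pics/crop1.png

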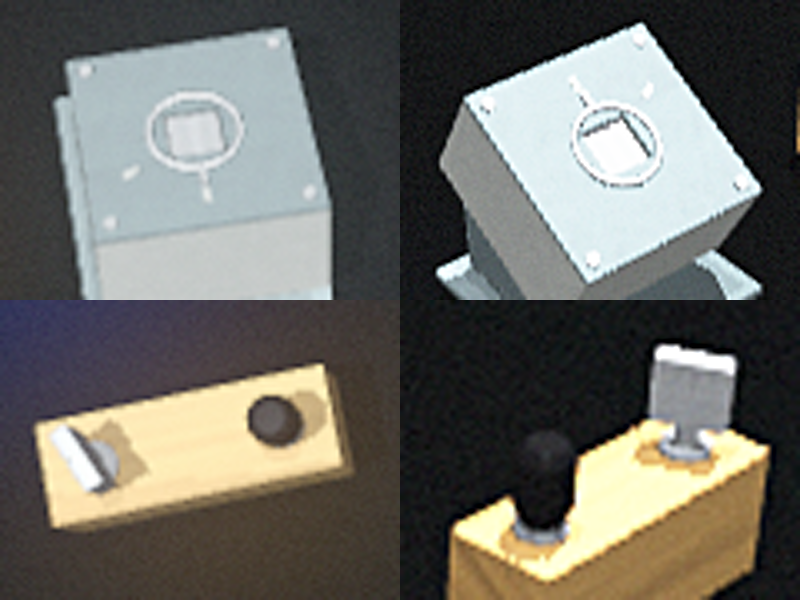

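```bash
python3 - <<'E'
from h import *
T=lambda x,y:(280+x/4,205+y/4); S=lambda x,y:(220+(x-400)*.3,205+y*.3)
prs=dict(upR=((330,208),(468,97)),upL=((95,243),(642,25)),dnL=((68,62),(762,188)),dnR=((287,28),(588,283)),ring=((195,132),(617,144)),
 sUR=((308,192),(488,105)),sUL=((110,222),(641,42)),sDL=((85,70),(742,184)),sDR=((273,42),(593,260)))
P={}
for k,(a,b) in prs.items():
    X,e=tri([ray("top",T(*a)),ray("scene",S(*b))]);P[k]=X;print(k,X.round(4),np.round(e,4))
X,e=tri([ray("top",(160+83/4,235+160/4)),ray("scene",(330+296/5,180+58/5))]);print("keytop",X.round(4),e)
print("keytop plane",plane("top",(160+83/4,235+160/4),.122).round(4))
q=[plane("top",(160+x/4,235+(y-300)/4),.122) for x,y in((52,430),(70,427),(115,487),(95,492))]
for p in q:print(p.round(4))
v=(q[3]+q[2]-q[0]-q[1]);print("key ang",np.arctan2(v[1],v[0]),np.linalg.norm(v)/2)
b=[plane("top",(160+x/4,235+(y-300)/4),.07) for x,y in((36,424),(323,364),(344,470),(54,528))]
c=np.mean(b,0);v=b[0]-b[1]+b[3]-b[2];v/=np.linalg.norm(v);print("block",c,np.arctan2(v[1],v[0]),"hole",c+.055*v, "sizes",np.linalg.norm(b[0]-b[1]),np.linalg.norm(b[1]-b[2]))
for s in(("upR","upL","dnL","dnR"),("sUR","sUL","sDL","sDR")):
    A=np.array([P[k] for k in s]);m=A.mean(0);n=np.linalg.svd(A-m)[2][2];n*=np.sign(n[2]);print("centre",m,"n",n,np.degrees(np.arccos(n[2])),"az",np.degrees(np.arctan2(n[1],n[0])))
    u=A[0]+A[1]-A[2]-A[3];print("up",u/np.linalg.norm(u), np.linalg.norm(u)/2)
E
```

```text
upR [ 0.5552 -0.1802  0.1552] [0.0021 0.0021]
upL [ 0.5377 -0.0526  0.154 ] [0.001 0.001]
dnL [ 0.6497 -0.0381  0.0922] [0.0013 0.0013]
dnR [ 0.6679 -0.1664  0.0908] [0.0009 0.0009]
ring [ 0.6027 -0.1096  0.1236] [0.0013 0.0013]
sUR [ 0.564  -0.1704  0.1511] [0.0005 0.0005]
sUL [ 0.5496 -0.0608  0.1503] [0.0013 0.0013]
sDL [ 0.644  -0.0482  0.0957] [0.0009 0.0009]
sDR [ 0.6585 -0.1577  0.0966] [0.0008 0.0008]
keytop [0.5261 0.2249 0.1192] [0.003238806613380035, 0.0032388066133801755]
keytop plane [0.5239 0.2216 0.122 ]
[0.5409 0.2393 0.122 ]
[0.5425 0.2293 0.122 ]
[0.5085 0.2035 0.122 ]
[0.5059 0.2146 0.122 ]
key ang -2.510670775831404 0.04271428318322054
block [0.53520434 0.1717201  0.07      ] 1.758466029889366 hole [0.52494299 0.22575439 0.07      ] sizes 0.17056714002614742 0.06360407621581944
centre [ 0.60262065 -0.10933103  0.12302407] n [0.48234621 0.06633583 0.87346534] 29.13613416077234 az 7.830618253090053
up [-0.86665116 -0.10920001  0.48681734] 0.12959503381428591
centre [ 0.60402043 -0.10926569  0.12344529] n [0.49175795 0.07168859 0.86777582] 29.798805386757923 az 8.294166453947156
up [-0.86013105 -0.11504275  0.49693032] 0.10981090747210802
```

```bash
cat >> h.py <<'E'
n_=np.array([.495,.0705,.866]);n_/=np.linalg.norm(n_)
def Rt(z,y):
    z=np.array(z,float);z/=np.linalg.norm(z);y=np.array(y,float);y-=z*(y@z);y/=np.linalg.norm(y);return np.column_stack([np.cross(y,z),y,z])
def go(R,p):
    s=readout.observe();R0=Ro.from_rotvec(s["ee_rot"]).as_matrix()
    print("turn",Ro.from_matrix(R0.T@R).as_rotvec().round(3),"shift cm",(100*R0.T@(np.array(p)-s["position"])).round(2),"clock",s["clock"],"q",s["joints"].round(2))
E
python3 - <<'E'
from h import *
go(Rt([0,0,-1],[np.cos(.631-np.pi/2),np.sin(.631-np.pi/2),0]),[.525,.224,.25])
E
```

```text
turn [-0.001 -0.    -0.304] shift cm [ 56.91 -66.82  -2.31] clock 0.1 q [ 1.14  0.44  0.02  1.57 -0.01  1.13 -0.08]
```

Emit:
{"method": "drive_tool", "body": {"commands": [[[0,0,-0.3],[56.9,-66.8,-2.3],1],[[0,0,-0.3],[56.9,-66.8,-2.3],1],[[0,0,-0.3],[56.9,-66.8,-2.3],1],[[0,0,-0.3],[56.9,-66.8,-2.3],1],[[0,0,-0.3],[56.9,-66.8,-2.3],1],[[0,0,-0.3],[56.9,-66.8,-2.3],1],[[0,0,-0.3],[56.9,-66.8,-2.3],1],[[0,0,-0.3],[56.9,-66.8,-2.3],1],[[0,0,-0.3],[56.9,-66.8,-2.3],1],[[0,0,-0.3],[56.9,-66.8,-2.3],1],[[0,0,-0.3],[56.9,-66.8,-2.3],1],[[0,0,-0.3],[56.9,-66.8,-2.3],1],[[0,0,-0.3],[56.9,-66.8,-2.3],1],[[0,0,-0.3],[56.9,-66.8,-2.3],1],[[0,0,-0.3],[56.9,-66.8,-2.3],1],[[0,0,-0.3],[56.9,-66.8,-2.3],1],[[0,0,-0.3],[56.9,-66.8,-2.3],1],[[0,0,-0.3],[56.9,-66.8,-2.3],1],[[0,0,-0.3],[56.9,-66.8,-2.3],1],[[0,0,-0.3],[56.9,-66.8,-2.3],1]], "newtons": 20}}

```text
clock: 1.77
position: [0.509, 0.1838, 0.2483]
ee_rot: [2.989, 0.968, -0.001]
force: [0.6, -0.9, -0.1]
width: 1.001
gripper_force: 0.0
```

Emit:
{"method": "drive_tool", "body": {"commands": [[[0,0,0],[0,0,0],1],[[0,0,0],[0,0,0],1],[[0,0,0],[0,0,0],1],[[0,0,0],[0,0,0],1]]}}

```text
clock: 2.1
position: [0.5085, 0.1804, 0.2482]
ee_rot: [2.988, 0.966, -0.002]
force: [-0.2, 0.1, 0.1]
width: 1.001
gripper_force: 0.0
```

```bash
python3 - <<'E'
from h import *
s=readout.observe();print(s["position"],s["joints"].round(2))
c=cams.camera_info("wrist");im=cams.get_image("wrist");cv2.imwrite("pics/w1.png",im);np.save("w1.npy",c,allow_pickle=True)
print((-c["R"].T@c["t"]).round(3),c["R"].round(3).tolist(),c["camera_matrix"].tolist())
print(proj("wrist",np.array([.525,.224,.122]),c),proj("wrist",np.array([.525,.224,.074]),c))
go(Rt([0,0,-1],[np.cos(.631-np.pi/2),np.sin(.631-np.pi/2),0]),[.525,.224,.25])
E
```

```text
[0.50846397 0.18042791 0.2481916 ] [ 0.    0.34 -0.58  1.71  0.2   1.15 -1.58]
[0.574 0.229 0.406] [[0.584, -0.811, 0.001], [-0.774, -0.557, 0.3], [-0.243, -0.176, -0.954]] [[352.41728635368224, 0.0, 318.56458042427954], [0.0, 352.41728635368224, 232.56071776597926], [0.0, 0.0, 1.0]]
[287.92514376 177.77964722] [292.13472569 169.97319737]
turn [ 0.001  0.001 -0.006] shift cm [ 3.89 -2.58 -0.17] clock 2.15 q [ 0.    0.34 -0.58  1.71  0.2   1.15 -1.58]
```

View pics/w1.png

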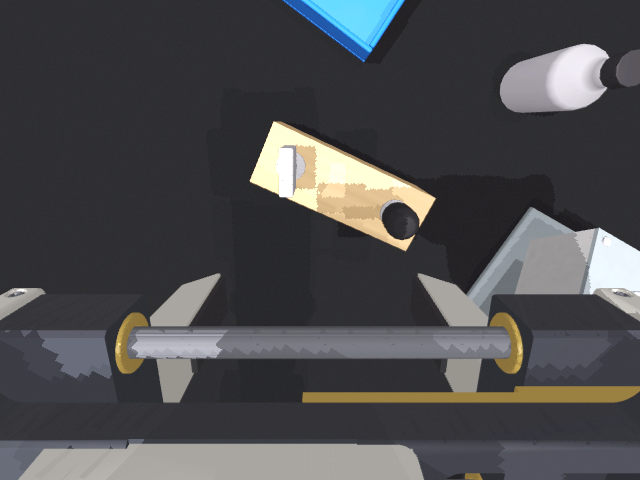

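The wrist view shows the key handle top as a white bar, centre about (287,171), and the driver at (400,220). I'll measure the bar by mask.

```bash
python3 - <<'E'
from h import *
im=cv2.imread("pics/w1.png");c=np.load("w1.npy",allow_pickle=True).item()
hsv=cv2.cvtColor(im,cv2.COLOR_BGR2HSV);m=((hsv[...,1]<40)&(hsv[...,2]>205)).astype(np.uint8);m[:130]=0;m[215:]=0;m[:,:265]=0;m[:,315:]=0
m=cv2.morphologyEx(m,cv2.MORPH_OPEN,np.ones((3,3)))
k=max(cv2.findContours(m,0,1)[0],key=cv2.contourArea);r=cv2.minAreaRect(k);print(r)
q=np.array([plane("wrist",p,.122,c) for p in cv2.boxPoints(r)]);print(q.round(4),q.mean(0),[np.linalg.norm(q[i]-q[i-1]).round(4) for i in range(4)])
for i in range(2):
  v=q[i+1]-q[i];print(np.arctan2(v[1],v[0])%np.pi)
# collar circle / block holes
b=[plane("wrist",p,.07,c) for p in((277,122),(435,198),(406,250),(250,181))];m_=np.mean(b,0);v=b[0]-b[1]+b[3]-b[2];v/=np.linalg.norm(v);print("hole",m_+.055*v,np.linalg.norm(b[0]-b[1]),np.linalg.norm(b[1]-b[2]))
E
```

```text
((278.4999694824219, 170.49998474121094), (50.99999237060547, 26.999996185302734), 90.0)
[[0.5357 0.253  0.122 ]
 [0.5481 0.2359 0.122 ]
 [0.5146 0.2129 0.122 ]
 [0.5017 0.2308 0.122 ]] [0.5250421  0.23315981 0.122     ] [np.float64(0.0406), np.float64(0.0212), np.float64(0.0406), np.float64(0.0221)]
2.195004162002858
0.601623474352587
hole [0.52771425 0.22670847 0.07      ] 0.16637453423852014 0.058890666368519
```

```bash
python3 - <<'E'
from h import *
c=np.load("w1.npy",allow_pickle=True).item()
p=plane("wrist",(287.5,170.5),.122,c);print(p)
a=.61-np.pi/2
p=(p+[.525,.224,.122])/2 if 0 else p
go(Rt([0,0,-1],[np.cos(a),np.sin(a),0]),[p[0],p[1],.09])
E
```

```text
[0.52961654 0.22755756 0.122     ]
turn [0.001 0.001 0.015] shift cm [ 4.49 -2.61 15.83] clock 2.15 q [ 0.    0.34 -0.58  1.71  0.2   1.15 -1.58]
```

Emit:
{"method": "drive_tool", "body": {"commands": [[[0,0,0.01],[4.3,-2.6,0],1],[[0,0,0.01],[4.3,-2.6,4],1],[[0,0,0.01],[4.3,-2.6,8],1],[[0,0,0.01],[4.3,-2.6,10],1],[[0,0,0.01],[4.3,-2.6,10],1],[[0,0,0.01],[4.3,-2.6,10],1]]}}

```text
clock: 2.65
position: [0.528, 0.2269, 0.1484]
ee_rot: [2.993, 0.951, -0.003]
force: [-0.2, 0.8, 0.8]
width: 1.003
gripper_force: 0.0
```

```bash
python3 - <<'E'
from h import *
s=readout.observe();print(s["position"],s["joints"].round(2),s["force"])
c=cams.camera_info("wrist");im=cams.get_image("wrist");cv2.imwrite("pics/w2.png",im);np.save("w2.npy",c,allow_pickle=True)
print(proj("wrist",s["position"],c),proj("wrist",np.array([.527,.226,.122]),c))
E
```

```text
[0.52801019 0.22685794 0.14840081] [-0.11  0.49 -0.55  1.76  0.3   0.98 -1.73] [-0.24843541  0.8077246   0.84727616]
[320.75389621 294.60101978] [320.66728997 274.95623733]
```

View pics/w2.png

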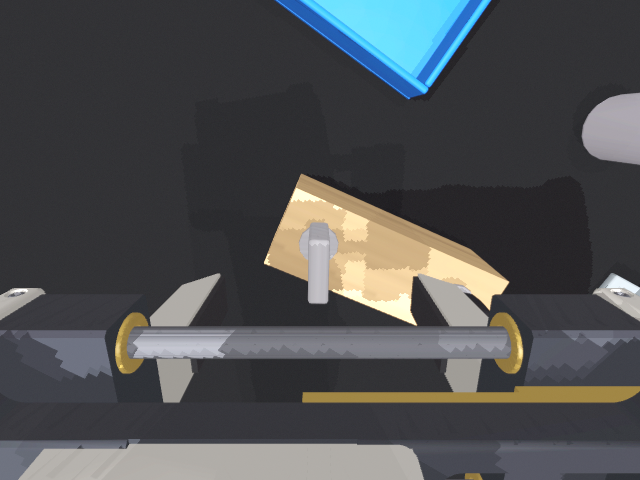

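```bash
python3 - <<'E'
from h import *
c=np.load("w2.npy",allow_pickle=True).item()
q=[plane("wrist",p,.122,c) for p in((318.3,241),(318.3,303))];p=np.mean(q,0);print(q,p,np.linalg.norm(q[0]-q[1]))
v=q[0]-q[1];a=np.arctan2(v[1],v[0]);print(a)
a-=np.pi/2
go(Rt([0,0,-1],[np.cos(a),np.sin(a),0]),[p[0],p[1],.09])
E
```

```text
[array([0.54292755, 0.23888153, 0.122     ]), array([0.51160869, 0.21679701, 0.122     ])] [0.52726812 0.22783927 0.122     ] 0.03832227654392478
0.6141745007173702
turn [ 0.    -0.001  0.001] shift cm [-0.14 -0.11  5.98] clock 2.7 q [-0.11  0.49 -0.55  1.76  0.3   0.98 -1.73]
```

Emit:
{"method": "drive_tool", "body": {"commands": [[[0,0,0],[-0.1,-0.1,2],1],[[0,0,0],[-0.1,-0.1,4],1],[[0,0,0],[-0.1,-0.1,5.9],1],[[0,0,0],[-0.1,-0.1,5.9],1],[[0,0,0],[-0.1,-0.1,5.9],-1],[[0,0,0],[-0.1,-0.1,5.9],-1],[[0,0,0],[-0.1,-0.1,5.9],-1],[[0,0,0],[-0.1,-0.1,5.9],-1],[[0,0,0],[-0.1,-0.1,5.9],-1],[[0,0,0],[-0.1,-0.1,5.9],-1],[[0,0,0],[-0.1,-0.1,5.9],-1],[[0,0,0],[-0.1,-0.1,5.9],-1]], "newtons": 40}}

```text
clock: 3.7
position: [0.5269, 0.2285, 0.0896]
ee_rot: [2.993, 0.953, 0.0]
force: [-0.6, 0.5, 0.4]
width: 0.47
gripper_force: 0.0
```

Emit:
{"method": "drive_tool", "body": {"commands": [[[0,0,0],[0,0,0],-1],[[0,0,0],[0,0,0],-1],[[0,0,0],[0,0,0],-1],[[0,0,0],[0,0,0],-1],[[0,0,0],[0,0,0],-1],[[0,0,0],[0,0,0],-1],[[0,0,0],[0,0,0],-1],[[0,0,0],[0,0,0],-1],[[0,0,0],[0,0,0],-1]]}}

```text
clock: 4.45
position: [0.5268, 0.2286, 0.0894]
ee_rot: [2.993, 0.954, -0.0]
force: [0.8, 0.7, -0.9]
width: 0.124
gripper_force: 40.0
```

Emit:
{"method": "drive_tool", "body": {"commands": [[[0,0,0],[0,0,-2],-1],[[0,0,0],[0,0,-4],-1],[[0,0,0],[0,0,-7],-1],[[0,0,0],[0,0,-11],-1],[[0,0,0],[0,0,-15],-1],[[0,0,0],[0,0,-18],-1],[[0,0,0],[0,0,-18],-1],[[0,0,0],[0,0,-18],-1],[[0,0,0],[0,0,-18],-1]]}}

```text
clock: 5.2
position: [0.5264, 0.2281, 0.2686]
ee_rot: [2.993, 0.953, -0.002]
force: [0.2, 0.6, -2.8]
width: 0.129
gripper_force: 40.0
```

```bash
python3 - <<'E'
from h import *
s=readout.observe();print(s["position"],s["width"],s["gripper_force"])
P=np.array([.603,-.1093,.125]);R=Rt(-n_,n_*-1*0+np.array([.857,.122,-.5]))
for d in(.16,):
  go(R,P+n_*d); print(P+n_*d)
E
```

```text
[0.5264344  0.22809024 0.26864889] 0.12934106902342568 39.995017647743225
turn [ 0.469 -0.285 -1.07 ] shift cm [-6.15 35.61  0.52] clock 5.2 q [-0.08  0.38 -0.58  1.6   0.22  1.22 -1.66]
[ 0.68220193 -0.09801973  0.26356338]
```

Emit:
{"method": "drive_tool", "body": {"commands": [[[0.47,-0.285,-1.07],[-6.2,35.6,0.5],-1],[[0.47,-0.285,-1.07],[-6.2,35.6,0.5],-1],[[0.47,-0.285,-1.07],[-6.2,35.6,0.5],-1],[[0.47,-0.285,-1.07],[-6.2,35.6,0.5],-1],[[0.47,-0.285,-1.07],[-6.2,35.6,0.5],-1],[[0.47,-0.285,-1.07],[-6.2,35.6,0.5],-1],[[0.47,-0.285,-1.07],[-6.2,35.6,0.5],-1],[[0.47,-0.285,-1.07],[-6.2,35.6,0.5],-1],[[0.47,-0.285,-1.07],[-6.2,35.6,0.5],-1],[[0.47,-0.285,-1.07],[-6.2,35.6,0.5],-1],[[0.47,-0.285,-1.07],[-6.2,35.6,0.5],-1],[[0.47,-0.285,-1.07],[-6.2,35.6,0.5],-1],[[0.47,-0.285,-1.07],[-6.2,35.6,0.5],-1],[[0.47,-0.285,-1.07],[-6.2,35.6,0.5],-1],[[0.47,-0.285,-1.07],[-6.2,35.6,0.5],-1]]}}

```text
clock: 6.45
position: [0.6817, -0.0973, 0.2623]
ee_rot: [-1.798, -2.073, 0.558]
force: [-0.8, -0.4, -1.9]
width: 0.129
gripper_force: 40.0
```

```bash
python3 - <<'E'
from h import *
s=readout.observe();R=Ro.from_rotvec(s["ee_rot"]).as_matrix();print(s["position"],s["joints"].round(2),s["width"],R.round(3).tolist())
P=np.array([.603,-.1093,.125]);go(Rt(-n_,[.857,.122,-.5]),P+n_*.16)
I={}
for n in("wrist","top","scene"):
  c=cams.camera_info(n);I[n]=cams.get_image(n);cv2.imwrite(f"pics/{n}3.png",I[n]);np.save(f"{n}3.npy",c,allow_pickle=True)
def cr(i,x,y,w,h,W,H):return cv2.resize(i[y:y+h,x:x+w],(W,H),interpolation=cv2.INTER_CUBIC)
x=[proj(n,P) for n in I];print(x)
tip=s["position"]+R[:,2]*(.082-.019);tip=s["position"]+R[:,2]*.063-R[:,2]*0.019;print("tip px",[proj(n,tip) for n in I])
w=cv2.resize(I["wrist"],(400,300));t=cr(I["top"],270,160,160,120,400,300);sc=cr(I["scene"],200,140,160,120,400,300)
w2=cr(I["wrist"],220,120,200,150,400,300)
cv2.imwrite("pics/c3.png",np.vstack([np.hstack([w,w2]),np.hstack([t,sc])]))
E
```

```text
[ 0.68172331 -0.09733955  0.26226365] [-0.09  0.92  0.33  0.75 -0.11  2.    0.31] 0.12883274753490076 [[-0.142, 0.856, -0.497], [0.99, 0.122, -0.072], [-0.001, -0.502, -0.865]]
turn [-0.002  0.001  0.   ] shift cm [-0.07 -0.03 -0.13] clock 6.45 q [-0.09  0.92  0.33  0.75 -0.11  2.    0.31]
[array([319.05593795, 216.0731417 ]), array([328.1314    , 237.51594588]), array([284.62125228, 247.70047337])]
tip px [array([319.33940506, 261.99116336]), array([325.25738182, 203.64174874]), array([303.83552297, 215.19632169])]
```

View pics/c3.png

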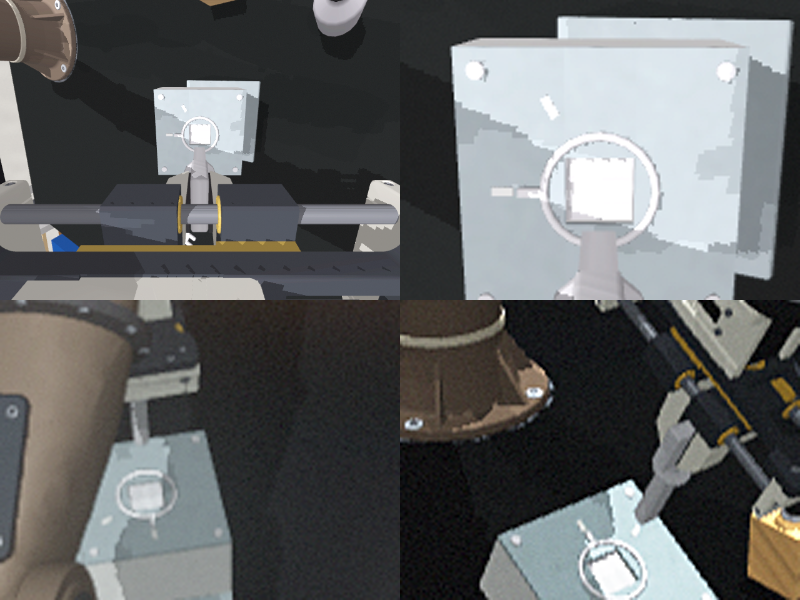

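The composite shows the ring in the wrist view at about (320.4,215.5), predicted (319,216), so the port is confirmed within about 1 mm. The shank tip is at about (320,232), scene (296,228), top (325,216). Next I'll check the tip and refine the port.

```bash
python3 - <<'E'
from h import *
C={n:np.load(f"{n}3.npy",allow_pickle=True).item() for n in("wrist","top","scene")}
s=readout.observe();R=Ro.from_rotvec(s["ee_rot"]).as_matrix();p=s["position"]
tip=p+R[:,2]*.0824;print("pred tip",tip,[proj(n,tip,C[n]).round(1) for n in C])
X,e=tri([ray("wrist",(320.2,231),C["wrist"]),ray("scene",(297,228),C["scene"])]);print("tri tip in tool (mm)",1000*R.T@(X-p),np.array(e)*1000)
# ring in each view by bright mask -> ellipse
I={n:cv2.imread(f"pics/{n}3.png") for n in C};box={"wrist":(280,180,360,250),"top":(310,220,350,258),"scene":(262,228,308,272)}
pr=[]
for n in C:
  x0,y0,x1,y1=box[n];g=I[n][y0:y1,x0:x1].min(2);m=(g>218).astype(np.uint8);cs=cv2.findContours(m,cv2.RETR_EXTERNAL,1)[0]
  k=max(cs,key=lambda c:cv2.boundingRect(c)[2]*cv2.boundingRect(c)[3]);el=cv2.fitEllipse(k);print(n,el[0][0]+x0,el[0][1]+y0,el[1])
P=np.array([.603,-.1093,.125])
o,d=ray("wrist",(320.4,215.5),C["wrist"]);Q=o+d*((P-o)@n_)/(d@n_);print("port from wrist",Q)
Q2,e=tri([ray("wrist",(320.4,215.5),C["wrist"]),ray("scene",(285.1,248.2)),ray("top",(328.75,238))]);print("tri3",Q2,e)
E
```

```text
pred tip [ 0.64048468 -0.10329847  0.19134878] [array([318. , 242.1]), array([326.2, 215.7]), array([296.9, 226.6])]
tri tip in tool (mm) [ 4.99989684  0.38336651 91.5437867 ] [1.35899062 1.35899062]
wrist 322.2709617614746 206.68787384033203 (66.6257553100586, 74.51776123046875)
top 328.88763999938965 241.11236000061035 (2.21881103515625, 2.66616153717041)
scene 287.218542098999 247.37244415283203 (19.30355453491211, 23.03622817993164)
port from wrist [ 0.60436403 -0.10866884  0.12416895]
tri3 [ 0.602987   -0.10945697  0.12311518] [0.0007696394092734958, 0.001187015979197133, 0.0015414515876225952]
```

Emit:
{"method": "drive_tool", "body": {"commands": [[[0,0,0],[-0.1,0,3],-1],[[0,0,0],[-0.1,0,6],-1],[[0,0,0],[-0.1,0,7],-1],[[0,0,0],[-0.1,0,7.5],-1],[[0,0,0],[-0.1,0,8],-1],[[0,0,0],[-0.1,0,8.5],-1],[[0,0,0],[-0.1,0,9],-1],[[0,0,0],[-0.1,0,9.5],-1],[[0,0,0],[-0.1,0,10],-1],[[0,0,0],[-0.1,0,10.3],-1],[[0,0,0],[-0.1,0,10.3],-1],[[0,0,0],[-0.1,0,10.3],-1]]}}

```text
clock: 7.6
position: [0.6311, -0.1057, 0.1748]
ee_rot: [-1.798, -2.074, 0.553]
force: [1.2, 0.7, -1.3]
width: 0.129
gripper_force: 40.0
```

```bash
cat >> h.py <<'E'
P=np.array([.603,-.1093,.1245])
def st():
    s=readout.observe();R=Ro.from_rotvec(s["ee_rot"]).as_matrix();B=Rt(-n_,[.857,.122,-.5])
    d=B.T@(s["position"]-P);print("axis-frame mm (x,y along tool; height above panel)",(d[:2]*1000).round(1),round(-d[2]*1000,1),"Rerr",Ro.from_matrix(B.T@R).as_rotvec().round(3))
    print("F tool",(R.T@s["force"]).round(1),"T",(R.T@s["ft_torque"]).round(2),"q",s["joints"].round(2),"w",s["width"],"clk",s["clock"])
E
python3 -c "from h import *;st()"
```

```text
axis-frame mm (x,y along tool; height above panel) [-0.4 -0.7] 57.7 Rerr [-0.001  0.001 -0.001]
F tool [0.5 1.7 0.5] T [-1.21 -0.07  0.01] q [-0.11  0.85  0.31  1.1  -0.09  1.72  0.31] w 0.12895036317107883 clk 7.6
```

Emit:
{"method": "drive_tool", "body": {"commands": [[[0,0,0],[0,0.05,0.3],-1],[[0,0,0],[0,0.05,0.6],-1],[[0,0,0],[0,0.05,0.9],-1],[[0,0,0],[0,0.05,1.2],-1],[[0,0,0],[0,0.05,1.5],-1],[[0,0,0],[0,0.05,1.8],-1],[[0,0,0],[0,0.05,2.0],-1],[[0,0,0],[0,0.05,2.0],-1],[[0,0,0],[0,0.05,2.0],-1]]}}

```text
clock: 8.35
position: [0.6215, -0.1071, 0.1573]
ee_rot: [-1.798, -2.074, 0.554]
force: [0.8, 0.0, -2.5]
width: 0.129
gripper_force: 40.0
```

```bash
python3 -c "from h import *;st()"
```

```text
axis-frame mm (x,y along tool; height above panel) [-0.5 -0.3] 37.7 Rerr [-0.001  0.001 -0.001]
F tool [-0.1  1.9  1.8] T [-1.17 -0.05  0.  ] q [-0.11  0.85  0.31  1.16 -0.08  1.67  0.31] w 0.12943950643545202 clk 8.35
```

Emit:
{"method": "drive_tool", "body": {"commands": [[[0,0,0],[0,0,0.2],-1],[[0,0,0],[0,0,0.4],-1],[[0,0,0],[0,0,0.6],-1],[[0,0,0],[0,0,0.8],-1],[[0,0,0],[0,0,1.0],-1],[[0,0,0],[0,0,1.1],-1],[[0,0,0],[0,0,1.2],-1],[[0,0,0],[0,0,1.2],-1],[[0,0,0],[0,0,1.2],-1]]}}

```text
clock: 9.1
position: [0.6156, -0.108, 0.1469]
ee_rot: [-1.798, -2.074, 0.553]
force: [1.2, -0.3, -1.9]
width: 0.128
gripper_force: 40.0
```

```bash
python3 -c "from h import *;st()"
```

```text
axis-frame mm (x,y along tool; height above panel) [-0.5 -0.2] 25.8 Rerr [-0.001  0.001 -0.001]
F tool [-0.5  1.9  1.1] T [-1.17 -0.04  0.05] q [-0.11  0.85  0.3   1.19 -0.08  1.64  0.31] w 0.12840213729785832 clk 9.1
```

Emit:
{"method": "drive_tool", "body": {"commands": [[[0,0,0],[0,0,0.1],-1],[[0,0,0],[0,0,0.2],-1],[[0,0,0],[0,0,0.3],-1],[[0,0,0],[0,0,0.3],-1],[[0,0,0],[0,0,0.3],-1]]}}

```text
clock: 9.52
position: [0.6149, -0.1082, 0.1456]
ee_rot: [-1.8, -2.076, 0.552]
force: [2.6, 1.0, 4.8]
width: 0.129
gripper_force: 40.0
```

```bash
python3 -c "from h import *;st()"
```

```text
axis-frame mm (x,y along tool; height above panel) [-0.6 -0.2] 24.3 Rerr [-0.003  0.001 -0.001]
F tool [ 0.6 -0.1 -5.5] T [-0.57  0.09  0.01] q [-0.11  0.84  0.3   1.19 -0.08  1.63  0.31] w 0.12937427009746916 clk 9.5167
```

Emit:
{"method": "drive_tool", "body": {"commands": [[[0,0,0.1],[0,0,0],-1],[[0,0,0.2],[0,0,0],-1],[[0,0,0.3],[0,0,0],-1],[[0,0,0.4],[0,0,0],-1],[[0,0,0.5],[0,0,0],-1],[[0,0,0.6],[0,0,0],-1],[[0,0,0.7],[0,0,0],-1],[[0,0,0.8],[0,0,0],-1],[[0,0,0.9],[0,0,0],-1],[[0,0,1.0],[0,0,0],-1],[[0,0,1.08],[0,0,0],-1],[[0,0,1.12],[0,0,0],-1],[[0,0,1.12],[0,0,0],-1],[[0,0,1.12],[0,0,0],-1]]}}

```text
clock: 10.68
position: [0.6156, -0.1078, 0.1452]
ee_rot: [-2.832, -0.867, 0.777]
force: [5.8, 0.4, 3.5]
width: 0.123
gripper_force: 40.0
```

```bash
python3 -c "from h import *;st()"
```

```text
axis-frame mm (x,y along tool; height above panel) [-0.3  0.7] 24.3 Rerr [-0.004  0.002  1.118]
F tool [ 2.8  1.8 -5.9] T [-0.58  1.3   0.03] q [-0.26  0.9   0.62  1.21 -0.26  1.64 -0.65] w 0.1232874590435374 clk 10.6833
```

Not yet at the stop (torque is low), so I'll turn further.

Emit:
{"method": "drive_tool", "body": {"commands": [[[0,0,0.04],[0,0,0],-1],[[0,0,0.08],[0,0,0],-1],[[0,0,0.11],[0,0,0],-1],[[0,0,0.13],[0,0,0],-1],[[0,0,0.13],[0,0,0],-1],[[0,0,0.13],[0,0,0],-1]]}}

```text
clock: 11.18
position: [0.6157, -0.1079, 0.1452]
ee_rot: [-2.912, -0.688, 0.791]
force: [6.0, 0.3, 3.5]
width: 0.127
gripper_force: 40.0
```

```bash
python3 - <<'E'
from h import *
st()
I={n:cams.get_image(n) for n in("wrist","top","scene")}
def cr(i,x,y,w,h,W,H):return cv2.resize(i[y:y+h,x:x+w],(W,H),interpolation=cv2.INTER_CUBIC)
print(proj("wrist",P))
cv2.imwrite("pics/c4.png",np.vstack([np.hstack([cv2.resize(I["wrist"],(400,300)),cr(I["wrist"],220,160,200,150,400,300)]),np.hstack([cr(I["top"],280,200,100,75,400,300),cr(I["scene"],220,195,120,90,400,300)])]))
E
```

```text
axis-frame mm (x,y along tool; height above panel) [-0.4  0.7] 24.3 Rerr [-0.004  0.003  1.248]
F tool [ 3.1  1.6 -6. ] T [-0.45  1.37 -0.04] q [-0.27  0.9   0.65  1.21 -0.29  1.65 -0.76] w 0.12738137463804675 clk 11.1833
[319.65195055 275.21925149]
```

View pics/c4.png

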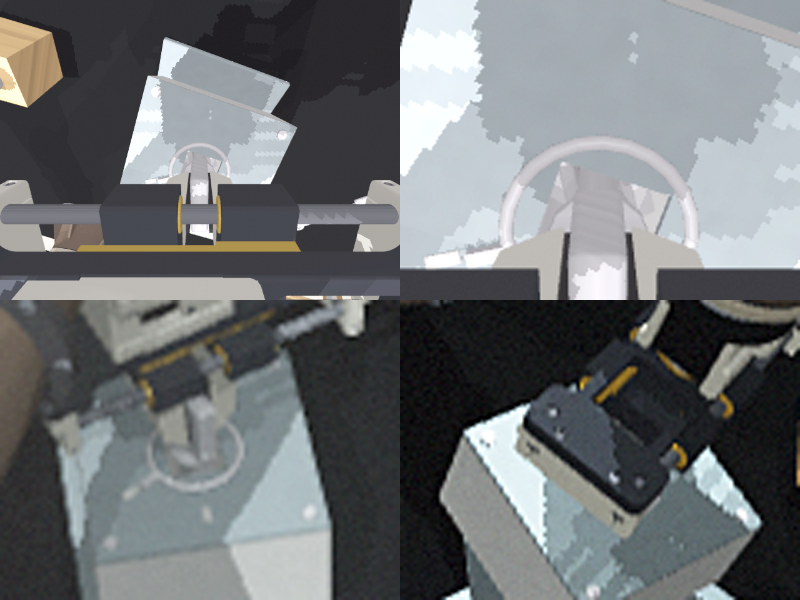

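Emit:
{"method": "drive_tool", "body": {"commands": [[[0,0,0.03],[0,0,0],-1],[[0,0,0.06],[0,0,0],-1],[[0,0,0.09],[0,0,0],-1],[[0,0,0.09],[0,0,0],-1],[[0,0,0.09],[0,0,0],-1]]}}

```text
clock: 11.75
position: [0.6157, -0.1079, 0.1452]
ee_rot: [-2.962, -0.561, 0.8]
force: [4.5, 0.6, 2.8]
width: 0.131
gripper_force: 40.0
```

```bash
python3 - <<'E'
from h import *
st()
# pointer angle from top view picks
B=Rt(-n_,[.857,.122,-.5])
for lab,f in(("before(0)",(280+207/4,205+190/4)),("now",(280+143/4,205+186/4)),("mark2",(280+130/4,205+172/4)),("centre",(280+195/4,205+132/4))):
  o,d=ray("top",f);X=o+d*((P-o)@n_)/(d@n_);v=B.T@(X-P);print(lab,(v*1000).round(1),"cw from up",np.arctan2(v[0],-v[1]))
E
```

```text
axis-frame mm (x,y along tool; height above panel) [-0.4  0.7] 24.3 Rerr [-0.004  0.003  1.338]
F tool [ 2.5  0.6 -4.7] T [-0.39  1.44 -0.2 ] q [-0.28  0.91  0.68  1.21 -0.3   1.65 -0.83] w 0.13055066446916253 clk 11.75
before(0) [ -1.1 -42.9  -0. ] cw from up -0.026113133912652513
now [ 33.2 -33.4   0. ] cw from up 0.7830863323098305
mark2 [ 38.9 -22.4  -0. ] cw from up 1.0493006580359927
centre [-1.2 -1.6  0. ] cw from up -0.6500064481595348
```

Emit:
{"method": "drive_tool", "body": {"commands": [[[0,0,0.03],[0,0,0],-1],[[0,0,0.06],[0,0,0],-1],[[0,0,0.08],[0,0,0],-1],[[0,0,0.08],[0,0,0],-1],[[0,0,0.08],[0,0,0],-1]]}}

```text
clock: 12.17
position: [0.6158, -0.1079, 0.1452]
ee_rot: [-3.001, -0.445, 0.805]
force: [5.4, 0.9, 3.4]
width: 0.13
gripper_force: 40.0
```

```bash
python3 - <<'E'
from h import *
st()
im=cams.get_image("top");cv2.imwrite("pics/top5.png",im)
cv2.imwrite("pics/c5.png",cv2.resize(im[215:265,300:360],(720,600),interpolation=cv2.INTER_CUBIC))
E
```

```text
axis-frame mm (x,y along tool; height above panel) [-0.4  0.8] 24.3 Rerr [-0.004  0.003  1.418]
F tool [ 3.1  0.3 -5.6] T [-0.33  1.45 -0.31] q [-0.29  0.92  0.7   1.22 -0.32  1.65 -0.9 ] w 0.12975081895672094 clk 12.1667
```

View pics/c5.png

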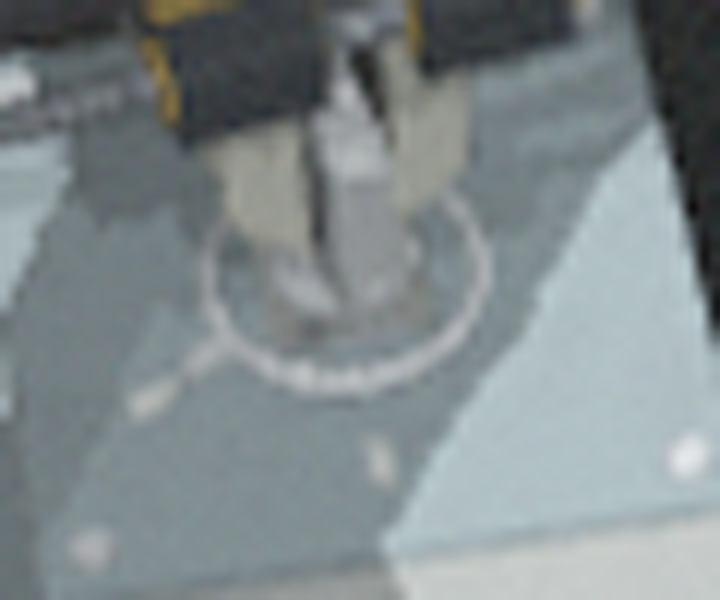

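The pointer lies on the second white mark and the torque has risen to 0.3 N m, so the lock is at its stop. I'll release and retreat.

Emit:
{"method": "drive_tool", "body": {"commands": [[[0,0,-0.05],[0,0,-0.05],-1],[[0,0,-0.05],[0,0,-0.05],-1],[[0,0,-0.05],[0,0,-0.05],0],[[0,0,-0.05],[0,0,-0.05],0],[[0,0,-0.05],[0,0,-0.05],0],[[0,0,-0.05],[0,0,-0.05],0],[[0,0,-0.05],[0,0,-0.05],0],[[0,0,-0.05],[0,0,-0.05],0],[[0,0,-0.05],[0,0,-0.05],0],[[0,0,-0.05],[0,0,-0.05],0],[[0,0,-0.05],[0,0,-0.05],0],[[0,0,-0.05],[0,0,-0.05],0]]}}

```text
clock: 13.22
position: [0.6145, -0.1082, 0.1449]
ee_rot: [-2.975, -0.515, 0.807]
force: [-0.1, -0.6, -0.3]
width: 0.502
gripper_force: 0.0
```

Emit:
{"method": "drive_tool", "body": {"commands": [[[0,0,0],[0,0,-2],0],[[0,0,0],[0,0,-4],0],[[0,0,0],[0,0,-7],0],[[0,0,0],[0,0,-10],0],[[0,0,0],[0,0,-13],0],[[0,0,0],[0,0,-13],0],[[0,0,0],[0,0,-13],0],[[0,0,0],[0,0,-13],0]]}}

```text
clock: 13.88
position: [0.6784, -0.0994, 0.2569]
ee_rot: [-2.974, -0.514, 0.808]
force: [-0.5, 0.2, -0.6]
width: 0.498
gripper_force: 0.0
```

```bash
python3 - <<'E'
from h import *
st()
I={n:cams.get_image(n) for n in("wrist","top","scene")}
print(proj("wrist",P))
cr=lambda i,x,y,w,h:cv2.resize(i[y:y+h,x:x+w],(400,300),interpolation=cv2.INTER_CUBIC)
u,v=map(int,proj("wrist",P));cv2.imwrite("pics/c6.png",np.vstack([np.hstack([cv2.resize(I["wrist"],(400,300)),cr(I["wrist"],u-80,max(0,v-75),160,120)]),np.hstack([cr(I["top"],280,200,100,75),cr(I["scene"],220,195,120,90)])]))
# predicted collar underside px when home
for n in("top","scene","wrist"):print(n,proj(n,P+n_*.056),proj(n,P+n_*.008))
E
```

```text
axis-frame mm (x,y along tool; height above panel) [-0.8 -0.4] 152.6 Rerr [1.000e-03 1.000e-03 1.369e+00]
F tool [-0.1 -0.3  0.8] T [-0.13  0.54  0.01] q [-0.2   0.96  0.68  0.8  -0.32  1.99 -0.92] w 0.49757499497050234 clk 13.8833
[320.10210884 215.37262225]
top [326.93756126 221.67877266] [327.95840582 235.35196048]
scene [293.290087   232.98964701] [285.81015818 245.87557443]
wrist [320.24019305 234.0946919 ] [320.11894507 217.65535298]
```

View pics/c6.png

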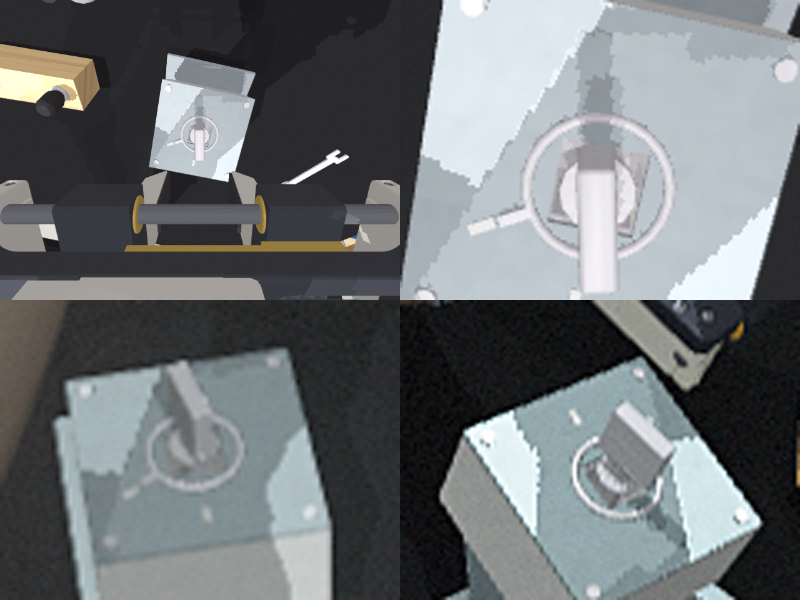

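The key stands home in the socket with the pointer at the second mark, and the gripper is clear, so I'll hand in.

```bash
python3 -c "
from cell import job
print(job.sign_off())"
```

```text
the job is handed in; nothing more can be done
None
```

The key is fully home in the socket and turned clockwise to its stop, with the pointer on the second white mark. It is released and standing, and the job was handed in at about 14 s on the robot's clock. I did not measure the flap angle or check the bystanders' positions directly. One mismatch: the panel's normal measured leaning mostly to +x (about 8° off it), not +y as the task says, and I worked from the measurement.

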